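# Lay a culture dish base up in the colony counter and swing the magnifier over it

### The arm

A 6-joint arm with a two-finger parallel gripper is mounted at the origin on the work surface. World frame = base frame: x ahead of the robot, y to its left, z up, the work surface at z = 0. Lengths are in m, angles in rad, forces in N, time in s.
With the tool pointing down it reaches from about 0.3 to 0.875 m from the base axis. Payload 6.4 kg.
Tool frame: the origin (TCP) lies at the centre of the arm's flange, where the gripper is bolted on; the fingertips stand 173 mm ahead of it and the grasp point (between the pads) lies 155 mm ahead of it; z points along the fingers, y is the line along which they close (so a half turn about z gives the same grasp; the last joint's range is limited). The gripper opens to 85 mm and grips with 20 to 120 N. Pads are 22 mm wide; open, the fingers measure 114 mm over their backs; the gripper's body (76 mm by 85 mm) begins 54 mm behind the grasp point. The pads swing forward as they close: fully open they stand 13 mm farther back than shut.
Start: joints at [0.959, 0.181, 1.607, -0, 1.354, -0.206], TCP at [0.227, 0.528, 0.405] pointing down, gripper open.
Joint ranges: [-2.99, 2.99], [-0.89, 2.07], [0.3, 2.58], [-1.14, 4.28], [0, 2.63], [-3.12, 3.12]. Speed limits (rad/s): [2.57, 2.57, 3.01, 3.14, 3.14, 3.14].

### API

Orientations are given as a unit quaternion [w, x, y, z].
In Python, from bench import get_obs, camera, get_calibration, hand_in gives the robot as it stands. The module is installed in compiled form; this text tells all that it offers.
- The arm moves only by the tool drive_tool, never from a script. Its argument "increments" is a list of rows, each a list of 2 entries, a list of its own where there are three numbers: the shift along the tool's x, y, z normalised to -1 to 1, where 1 is 250 mm, then the turn about the tool's z normalised to -1 to 1, where 1 is 90 degrees. A call has exactly 8 rows; each row is the pose to reach, as a shift and turn from the pose commanded when the call began, along the tool's axes at that moment; what a row does not reach only later rows make up. A row lasts 1/8 s, in which the tool goes at most 62.5 mm and 10.7 degrees, less where a joint would pass 70% of its speed; a pose out of reach is approached as far as the arm can. A call with a number of a shift or a turn outside -1 to 1 is refused whole. A call with a gripper value outside its range is refused whole. "claw" is the closure, from 0 (fully open) to 1 (shut), set as the call begins (left out, the last holds). The fingers move at their own pace and stop on an object; the grip force is fixed at half the most. Time passes only in rows, so rows that repeat a pose let the fingers close, or fill a call up. It gives the time, the measured TCP pose, the force and the opening at its end, in the units of the state.
- get_obs(): the state, without advancing time (a new reading comes with each control period).
- camera(name): name is "scene" or "top"; returns the picture (480x640x3 uint8, blue, green, red); there is no depth.
- get_calibration(name): a dict with "K" (3x3 intrinsics, pixels), "origin" and "orientation" of the camera in the world. Camera axes: x right, y down, z forward; pixel columns grow to the right and rows downward; lengths in m; the calibration is good to about 2 mm. A picture is of the moment at which its call begins. get_calibration takes no time and is no camera call.
- hand_in(): hands the job in, once; it reports no verdict.
The state is a dict: "time_s": time; "q": joint angles; "dq": joint speeds; "joint_efforts": joint torques, N m; "eef_pos": TCP position; "eef_rot": TCP orientation; "wrist_force": force on the tool from outside, world axes, zero at the start; "torque": the same for the moment, N m; "opening": opening from 0.0 (shut) to 1.0 (fully open).
Only numpy, scipy, OpenCV 4.12 (cv2) and the standard library are available. Lean on these libraries where they do the work, as an engineer would, in place of code of your own. Each camera call takes 0.05 s, during which the arm holds its last target. There are 200 camera calls.

### The job

Get the small culture dish ready for counting its colonies through the base: take it out of the plate rack without dropping it and lay it base up, with its wider lid underneath, in the round recess of the colony counter so that it sits flat and fully down. Then swing the magnifier in over the dish as far as it will go. Leave the other dishes and the other things on the bench where they are.

Things in the scene. Friction and masses are not known exactly. Their poses are not given: they have to be found in the camera images.
- dish_center (a point): Centre of the small culture dish: a rigid closed clear disc, 63 mm across, 16 mm thick, 26-48 g, lid taped on, amber gel with colonies in its base. It starts on edge in an end slot of the rack. Its x axis is the disc's axis and points out of the lid face; lid and base faces lie 8 mm to +x and -x of this point. Base up = x axis straight down. Its rim rolls if left loose on edge
- dish_lid (a point): Centre of the small dish's lid face. The lid, 63 mm across, covers the 11 mm of the rim next to this face; the base shows as the other 5 mm of the rim and is only 60 mm across; the amber gel lies right behind the base face. In the rack the lid looks towards the robot's side of the bench, within about 30 degrees
- big_dish_center (a point): Centre of a like dish, 90 mm across and 16 mm thick, standing on edge in the slot at the other end of the rack, 132 mm from the small one, its top 102 mm above the bench; the slots between are empty. Not to be moved
- rack: Fixed steel-wire plate rack, 178 mm (its x) by 66 mm (its y), origin on the bench under its middle. 7 slots 22 mm apart, x = -66 to 66 mm; dishes stand in them with lids to -x, 1.5 mm play each way, on two rails (y = +-18, tops 15 mm high): small dish's centre 41 mm, its top 73 mm above the bench. Thin wires 37 mm high between slots at y = +-21 mm; |y| < 19 mm is free for fingers
- recess (a point): Centre of the floor of the colony counter's round dish recess, 56 mm above the bench; 69 mm across, 4 mm deep, with a white lit floor in a square black plate (90 mm); flat deck around it 60 mm above the bench. A dish seated base up has its centre 8 mm above this point. Axes as the counter's: x away from the robot, from its key side to its back; y left, z up
- counter: Fixed white colony counter, origin on the bench under the recess's centre. It reaches x = -115 to 150, y = -110 to 150 mm. On its flat deck: keys 2 mm high at the front (x < -90 mm), a display box 22 mm high at the back (x > 108, y -95 to -9 mm), the magnifier's post at x = 100, y = 110 mm (14 mm thick, foot 36 mm)
- magnifier (a joint): Swing angle of the magnifier arm about its upright pivot: 0 = at its stop, lens right over the recess; grows as the lens swings out to the left (clockwise seen from above); 1.3 to 1.7 rad at the start, clear of the recess. Friction holds it where it is left; about 1.5 N at the lens moves it
- lens (a point): Centre of the round magnifier lens, 149 mm from the pivot, 178 mm above the bench. The black ring round it is 92 mm across, 14 mm high; a 10 mm thick steel bar joins it to the pivot. The ring's outer side can be pushed
- magnifier_pivot (a point): Pivot axis of the magnifier arm, on top of its post, 178 mm above the bench (the post's head ends 200 mm above the bench)
- marker: Marker pen, 130 mm long, 17 mm thick, lying on the bench; origin at the bench under its middle. Not to be moved
- specimen_cup: Open translucent specimen cup, 70 mm across, 72 mm high; origin under its middle. Not to be moved
- tape_roll: Roll of paper tape lying flat, 54 mm across, 19 mm high; origin under its middle. Not to be moved
- counted_dishes: Stack of three 90 mm dishes lying flat, 48 mm high; origin under its middle. Not to be moved
- wash_bottle: White wash bottle, 68 mm across, 180 mm high with its spout; origin under its middle. Not to be moved
- tip_box: Open pipette-tip box, 85 by 122 mm, 57 mm high; origin under its middle. Not to be moved
There are look-alikes about, which are no part of the job. Leave any green or red look-alike of the part that bears dish_center alone.

How it is judged:
By the outcome, as a careful person would: the job done as asked, in the order asked, and still so for the second after the job is handed in, with the robot touching nothing.
It also fails if it takes over 69 s, if anything falls off the work surface, if the arm or the gripper's body presses on something with over 40 N, if the wrist force passes 120 N, or if a joint passes its speed limit or range.

## Working session

There is one attempt and no reset: what is moved stays moved. The work goes in short steps, Python scripts to look and compute and a tool call to move; the robot and the scene stay as the last step left them, time stands still between calls to the robot, and variables do not carry over. Pictures are saved under pics/ and viewed, on a budget of 10 in all, crops included, one or two more only if the job needs it, and the job is handed in when it is done.

Besides the shell and the picture viewer there is one more tool, called after ">>>" as a command line: name --argument value ..., lists and objects as JSON in quotes. drive_tool: Moves the arm, as the interface text tells. Its arguments: {"type":"object","properties":{"increments":{"type":"array","items":{"type":"array"}},"claw":{"type":"number"}},"required":["increments"]}

```bash
mkdir -p pics
python3 - <<'E'
from bench import *
import cv2
for n in("scene","top"):
    c=get_calibration(n); print(n,c)
    cv2.imwrite(f"pics/{n}0.png",camera(n))
print(get_obs())
E
```

```text
scene {'K': array([[483.4554913 ,   0.        , 327.54253293],
       [  0.        , 483.4554913 , 230.36253171],
       [  0.        ,   0.        ,   1.        ]]), 'origin': array([ 1.32668065, -0.84513352,  1.00952469]), 'orientation': array([-0.415401  ,  0.82861077,  0.3396995 , -0.15953199])}
top {'K': array([[456.11123756,   0.        , 322.8002227 ],
       [  0.        , 456.11123756, 238.0139527 ],
       [  0.        ,   0.        ,   1.        ]]), 'origin': array([0.42940963, 0.02239151, 1.19341793]), 'orientation': array([-0.04444917,  0.71088815, -0.70120085,  0.03129982])}
{'time_s': 0.1, 'q': array([ 9.58690700e-01,  1.81449945e-01,  1.60787988e+00, -3.39422468e-05,
        1.35383714e+00, -2.06302853e-01]), 'dq': array([ 0.00028139, -0.00137372, -0.00227471, -0.00052451, -0.00202879,
       -0.00061669]), 'joint_efforts': array([ 1.61252701e-03, -4.45865822e+01, -3.52241063e+01, -1.17383725e-04,
        4.00205143e-03, -1.01165429e-05]), 'eef_pos': array([0.22684217, 0.52811707, 0.40389709]), 'eef_rot': array([-2.97991345e-04,  2.01508389e-01,  9.79486472e-01, -7.28760746e-04]), 'wrist_force': array([ 0.45825531, -0.70054   , -0.93300105]), 'torque': array([ 0.01545799,  0.00676018, -0.07284832]), 'opening': 0.9979720684032395}
```

View pics/top0.png

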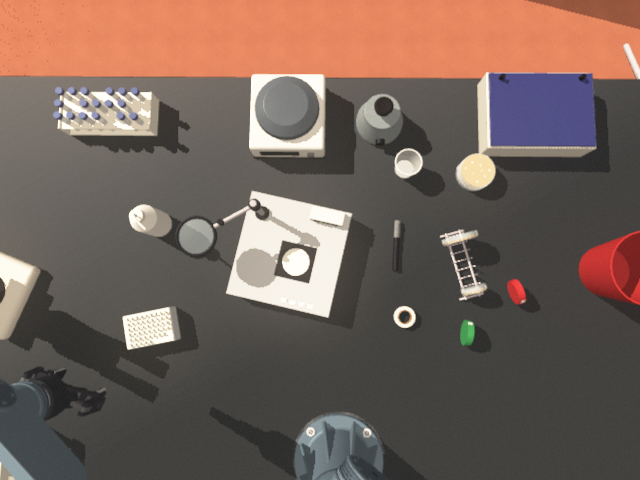

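View pics/scene0.png

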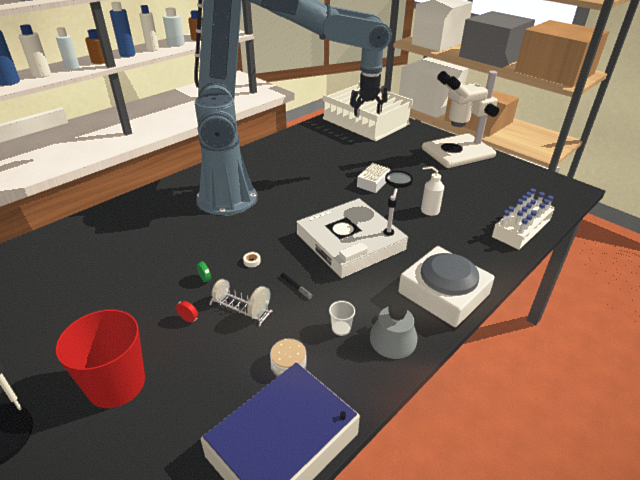

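The top view has world +x up and +y left. The rack is at about (463,265) with dishes at (460,238) and (472,290). The lens is at (197,237), the recess at (295,262), and the green and red look-alikes at (467,333) and (516,291). I'll write helpers and confirm in an enlarged crop which rack end holds the small dish.

```bash
cat > h.py <<'E'
import numpy as np, cv2
from scipy.spatial.transform import Rotation as R
from bench import *
def cal(n):
    c=get_calibration(n); w,x,y,z=c["orientation"]
    return c["K"],np.array(c["origin"]),R.from_quat([x,y,z,w]).as_matrix()
def p2w(n,u,v,z):
    K,o,M=cal(n); d=M@np.linalg.solve(K,[u,v,1.]); return o+d*(z-o[2])/d[2]
def w2p(n,P):
    K,o,M=cal(n); c=M.T@(np.array(P,float)-o); q=K@c; return q[:2]/q[2]
def crop(n,u0,v0,u1,v1,s,f,img=None):
    im=camera(n) if img is None else img
    im=cv2.resize(im[v0:v1,u0:u1],None,fx=s,fy=s,interpolation=cv2.INTER_CUBIC)
    cv2.imwrite(f,im)
    return im
def tool(dw,o=None):
    "world shift -> tool-axis normalised"
    o=o or get_obs(); w,x,y,z=o["eef_rot"]
    return R.from_quat([x,y,z,w]).inv().apply(dw)/.25
E
python3 - <<'E'
from h import *
a=crop("top",0,0,0,0,1,"/dev/null",None) if 0 else None
t=cv2.imread("pics/top0.png"); s=cv2.imread("pics/scene0.png")
A=cv2.resize(t[222:312,425:495],None,fx=6,fy=6,interpolation=cv2.INTER_CUBIC)
B=cv2.resize(s[265:331,200:280],None,fx=5,fy=5,interpolation=cv2.INTER_CUBIC)
H=np.zeros((540,820,3),np.uint8); H[:540,:420]=A; H[:330,420:820]=B
cv2.imwrite("pics/c1.png",H[:, :820][:, :800])
for n,u,v,z in [("near end",472,290,.04),("far end",460,238,.04),("recess",295,262,.056),("lens",197,237,.178),("pivot",255,204,.2),("marker",397,245,.01),("tape",404,317,.01),("bottle",150,222,.1)]:
    print(n,p2w("top",u,v,z).round(3))
E
```

```text
near end [ 0.428 -0.33   0.04 ]
far end [ 0.558 -0.302  0.04 ]
recess [0.491 0.113 0.056]
lens [0.537 0.325 0.178]
pivot [0.61  0.193 0.2  ]
marker [ 0.541 -0.148  0.01 ]
tape [ 0.356 -0.165  0.01 ]
bottle [0.581 0.465 0.1  ]
```

View pics/c1.png

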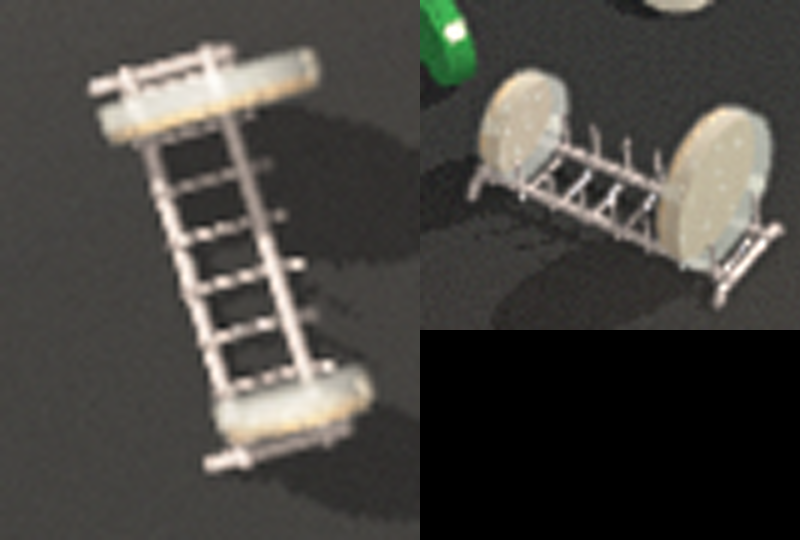

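The small dish is at the near end, px (474,289): it is shorter than the one at (460,238), which is the 90 mm dish. It isn't green or red like the look-alikes. The amber strip seems to sit on the robot side though, which goes against the text on lid direction, so I'll enlarge further.

Run:
```python
from h import *
T=np.mean([camera("top").astype(float) for _ in range(8)],0); S=np.mean([camera("scene").astype(float) for _ in range(8)],0)
np.save("T.npy",T);np.save("S.npy",S)
def g(I,u0,v0,u1,v1,w,h):
    c=np.clip((I[v0:v1,u0:u1]-40)*1.2,0,255).astype(np.uint8); return cv2.resize(c,(w,h),interpolation=cv2.INTER_LANCZOS4)
H=np.zeros((600,800,3),np.uint8)
H[:300,:400]=g(T,456,278,496,308,400,300); H[300:,:400]=g(T,438,225,482,258,400,300)
H[:300,400:]=g(S,203,272,243,302,400,300); H[300:,400:]=g(S,236,280,284,316,400,300)
cv2.imwrite("pics/c2.png",H)
```

```text
(no output)
```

View pics/c2.png

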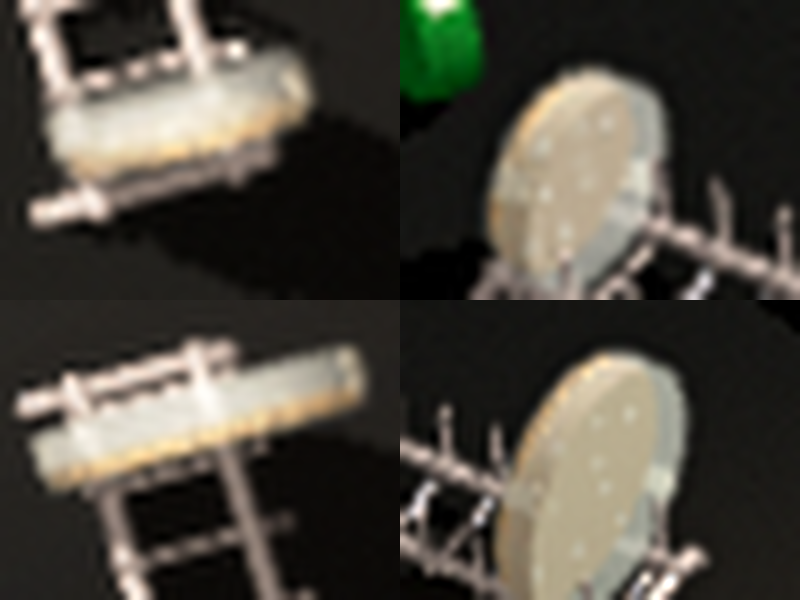

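The images show the amber base strip on the robot side of both dishes. In the scene view the clear lid is on the far (+x) side. That contradicts the text, so I'll check again once the dish is lifted. Next I'll compute the geometry.

Run:
```python
from h import *
f=lambda x,y:(425+x/6-.4,222+y/6-.4)
for nm,a,b in (("L",(155,150),(222,385)),("R",(235,130),(305,375))):
    A=p2w("top",*f(*a),.013);B=p2w("top",*f(*b),.013);d=A-B
    print(nm,A.round(4),B.round(4),np.degrees(np.arctan2(d[1],d[0])).round(1))
# end bars
for a,b in (((92,88),(230,47)),((210,463),(350,427))):
    A=p2w("top",*f(*a),.003);B=p2w("top",*f(*b),.003);d=A-B
    print("bar",A.round(4),B.round(4),((A+B)/2).round(4),np.degrees(np.arctan2(d[1],d[0])).round(1),np.linalg.norm(d).round(3))
# dish
T=np.load("T.npy")
for c in((474,289.3),):print("dish",p2w("top",*c,.041).round(4),p2w("top",*c,.06).round(4))
g=lambda x,y:(456+x/10-.5,278+y/10-.5)
for z in(.041,):
  P=[p2w("top",*g(*c),z).round(4) for c in((45,120),(72,175),(300,50),(312,108))]; print(P)
# recess mask
G=T.mean(2); 
u0,v0,u1,v1=265,235,325,290
s=G[v0:v1,u0:u1]
cv2.imwrite("pics/c3.png",cv2.resize(np.clip(T[190:325,220:360],0,255).astype(np.uint8),None,fx=5,fy=4.4,interpolation=cv2.INTER_CUBIC))
w=(s>150).astype(np.uint8); n,l,st,ce=cv2.connectedComponentsWithStats(w)
for i in range(1,n):
    if st[i][4]>30: print(st[i],ce[i]+[u0,v0],p2w("top",*(ce[i]+[u0,v0]),.056).round(4))
b=(s<70).astype(np.uint8); n,l,st,ce=cv2.connectedComponentsWithStats(b)
for i in range(1,n):
    if st[i][4]>30: print("blk",st[i],ce[i]+[u0,v0])
o=get_obs();print(o["time_s"],np.degrees(R.from_quat(np.roll(o["eef_rot"],-1)).as_matrix()).round(1)/57.3)
```

```text
L [ 0.5382 -0.285   0.013 ] [ 0.4378 -0.3119  0.013 ] 15.0
R [ 0.5473 -0.3194  0.013 ] [ 0.4426 -0.3472  0.013 ] 14.9
bar [ 0.5658 -0.2607  0.003 ] [ 0.5846 -0.3208  0.003 ] [ 0.5752 -0.2908  0.003 ] 107.3 0.063
bar [ 0.4045 -0.309   0.003 ] [ 0.4208 -0.3691  0.003 ] [ 0.4127 -0.3391  0.003 ] 105.1 0.062
dish [ 0.4293 -0.3346  0.041 ] [ 0.4293 -0.3287  0.06  ]
[array([ 0.4283, -0.2999,  0.041 ]), array([ 0.4148, -0.3063,  0.041 ]), array([ 0.4466, -0.3636,  0.041 ]), array([ 0.4323, -0.3662,  0.041 ])]
[   0    0   60   55 2026] [294.21372162 262.39930898] [0.4895 0.115  0.056 ]
[ 17  13  28  28 616] [295.50324675 261.55032468] [0.4917 0.1118 0.056 ]
0.9 [[-0.91797557  0.39441536  0.        ]
 [ 0.39441536  0.91797557  0.        ]
 [-0.          0.         -1.        ]]
```

View pics/c3.png

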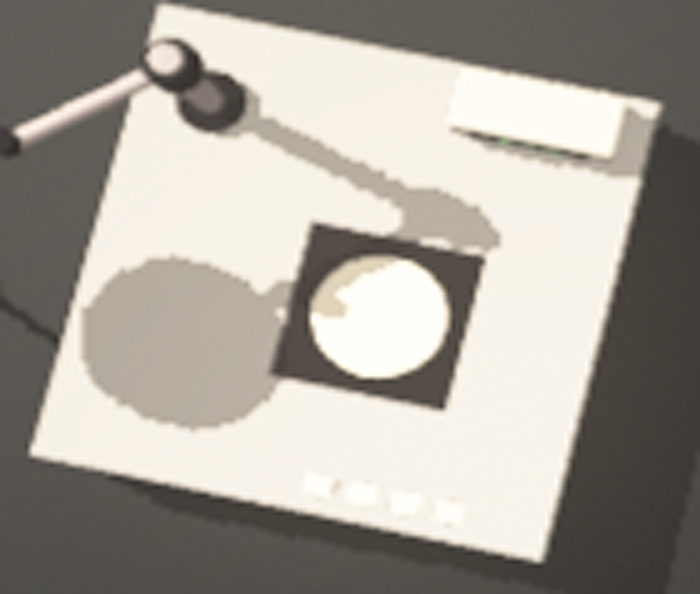

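The recess is at (0.492,0.112), counter yaw about -13.2°, and the pivot is consistent with that. The small dish is at (0.430,-0.333), rack axis yaw about 15.5°, matching the rail and end-bar geometry. I'll move above it.

>>> drive_tool --increments '[[[-0.12,-0.16,0],0],[[-0.24,-0.32,0],0],[[-0.36,-0.48,0],0],[[-0.48,-0.64,0],0],[[-0.58,-0.79,0],0],[[-0.66,-0.89,0],0],[[-0.7,-0.947,0],0],[[-0.7,-0.947,0],0]]' --claw 0.0

```text
time_s: 1.9
eef_pos: [0.2946, 0.241, 0.4049]
eef_rot: [0.0, 0.203, 0.979, 0.0]
wrist_force: [0.2, -0.9, -0.2]
opening: 1.002
```

>>> drive_tool --increments '[[[-0.12,-0.16,0],0],[[-0.24,-0.32,0],0],[[-0.36,-0.48,0],0],[[-0.48,-0.64,0],0],[[-0.58,-0.79,0],0],[[-0.66,-0.89,0],0],[[-0.7,-0.947,0],0],[[-0.7,-0.947,0],0]]'

```text
time_s: 2.9
eef_pos: [0.3621, -0.0452, 0.4047]
eef_rot: [-0.0, 0.202, 0.979, 0.0]
wrist_force: [-0.4, 1.1, -0.2]
opening: 1.003
```

>>> drive_tool --increments '[[[-0.12,-0.16,0],0.1],[[-0.24,-0.32,0],0.2],[[-0.36,-0.48,0],0.3],[[-0.48,-0.64,0],0.4],[[-0.58,-0.79,0],0.5],[[-0.66,-0.89,0],0.57],[[-0.7,-0.947,0],0.57],[[-0.7,-0.947,0],0.57]]' --claw 0.5

```text
time_s: 3.9
eef_pos: [0.4295, -0.3311, 0.4044]
eef_rot: [-0.0, 0.605, 0.796, 0.0]
wrist_force: [1.2, 0.7, -0.8]
opening: 0.503
```

>>> drive_tool --increments '[[[-0.008,0,0.1],0],[[-0.008,0,0.25],0],[[-0.008,0,0.4],0],[[-0.008,0,0.52],0],[[-0.008,0,0.62],0],[[-0.008,0,0.7],0],[[-0.008,0,0.74],0],[[-0.008,0,0.745],0]]'

```text
time_s: 4.9
eef_pos: [0.4296, -0.3324, 0.2183]
eef_rot: [-0.0, 0.605, 0.796, 0.0]
wrist_force: [-0.3, -0.4, 0.3]
opening: 0.5
```

Run:
```python
from h import *
a=camera("top")[255:330,430:530];b=camera("scene")[245:320,180:280]
cv2.imwrite("pics/c4.png",np.hstack([cv2.resize(x,(400,300),interpolation=cv2.INTER_CUBIC) for x in(a,b)]))
```

```text
(no output)
```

View pics/c4.png

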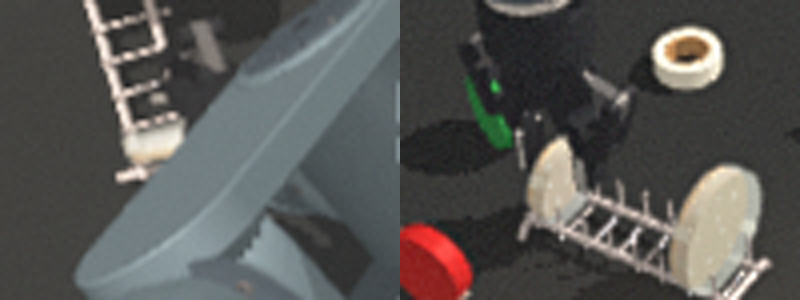

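The scene crop shows the small dish (560,180) between the fingers, with nothing else touched. I'll close the gripper.

>>> drive_tool --increments '[[[0,0,0],0],[[0,0,0],0],[[0,0,0],0],[[0,0,0],0],[[0,0,0],0],[[0,0,0],0],[[0,0,0],0],[[0,0,0],0]]' --claw 1.0

```text
time_s: 6.0
eef_pos: [0.4297, -0.3338, 0.2192]
eef_rot: [0.0, 0.606, 0.796, -0.0]
wrist_force: [-2.3, 0.3, 6.0]
opening: 0.174
```

>>> drive_tool --increments '[[[0,0,-0.01],0],[[0,0,-0.04],0],[[0,0,-0.1],0],[[0,0,-0.2],0],[[0,0,-0.3],0],[[0,0,-0.4],0],[[0,0,-0.48],0],[[0,0,-0.5],0]]'

```text
time_s: 7.0
eef_pos: [0.4299, -0.3337, 0.3459]
eef_rot: [0.002, 0.606, 0.796, -0.0]
wrist_force: [0.1, -0.4, -1.1]
opening: 0.173
```

>>> drive_tool --increments '[[[-0.1,0,0],0.1],[[-0.2,0,0],0.2],[[-0.3,0,0],0.3],[[-0.4,0,0],0.4],[[-0.5,0,0],0.5],[[-0.6,0,0],0.57],[[-0.6,0,0],0.57],[[-0.6,0,0],0.57]]'

```text
time_s: 8.0
eef_pos: [0.4692, -0.4773, 0.3427]
eef_rot: [-0.001, 0.89, 0.456, -0.0]
wrist_force: [-0.2, 0.8, -1.2]
opening: 0.174
```

Run:
```python
from h import *
o=get_obs(); p=o["eef_pos"]; u,v=w2p("scene",p-[0,0,.19]).astype(int); print(p,u,v)
S=np.mean([camera("scene").astype(float) for _ in range(4)],0)[v-45:v+45,u-60:u+60].astype(np.uint8)
cv2.imwrite("pics/c5.png",cv2.resize(S,(800,600),interpolation=cv2.INTER_LANCZOS4))
```

```text
[ 0.46924171 -0.47727706  0.34266888] 176 293
```

View pics/c5.png

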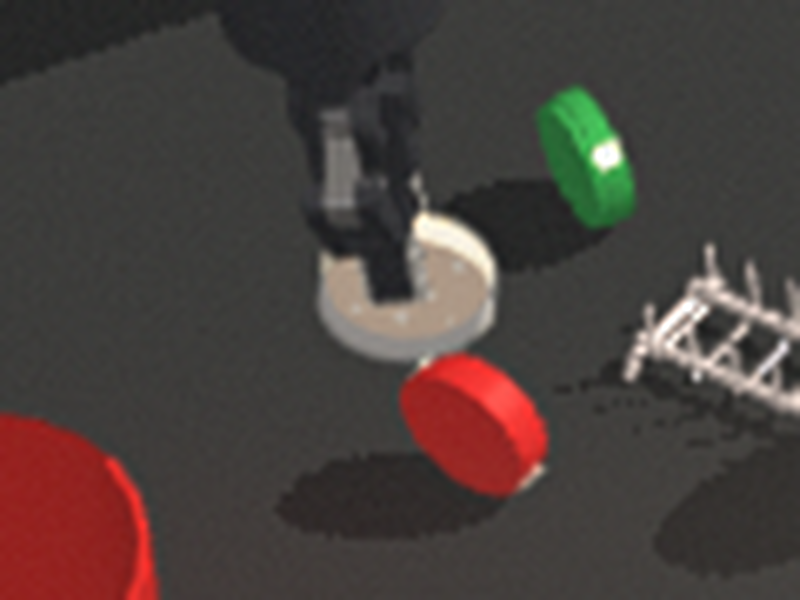

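The crop shows the gel set back behind about 11 mm of clear wall on the side facing the camera. So the lid points along tool +y, agreeing with both earlier views; I trust the images over the text. The tool only points down, so I'll stand the dish on open bench at about (0.57,-0.45), tip it lid-down in a controlled way, then regrasp it by the rim.

>>> drive_tool --increments '[[[0.06,0.05,0],0],[[0.13,0.11,0],0],[[0.2,0.165,0],0],[[0.26,0.215,0],0],[[0.3,0.25,0],0],[[0.324,0.265,0.1],0],[[0.324,0.265,0.2],0],[[0.324,0.265,0.25],0]]'

```text
time_s: 9.2
eef_pos: [0.5697, -0.4505, 0.277]
eef_rot: [-0.002, 0.89, 0.455, -0.001]
wrist_force: [0.1, 0.0, -1.4]
opening: 0.175
```

>>> drive_tool --increments '[[[0,0,0.08],0],[[0,0,0.15],0],[[0,0,0.2],0],[[0,0,0.23],0],[[0,0,0.245],0],[[0,0,0.25],0],[[0,0,0.252],0],[[0,0,0.252],0]]'

```text
time_s: 10.2
eef_pos: [0.5707, -0.4513, 0.2185]
eef_rot: [0.0, 0.89, 0.455, 0.0]
wrist_force: [0.4, -0.5, -0.4]
opening: 0.175
```

>>> drive_tool --increments '[[[0,0,0.012],0],[[0,0,0.02],0],[[0,0,0.025],0],[[0,0,0.028],0],[[0,0,0.03],0],[[0,0,0.032],0],[[0,0,0.032],0],[[0,0,0.032],0]]'

```text
time_s: 11.2
eef_pos: [0.5706, -0.4512, 0.21]
eef_rot: [0.0, 0.89, 0.455, -0.0]
wrist_force: [0.2, 0.8, -0.6]
opening: 0.171
```

>>> drive_tool --increments '[[[0,0,0.001],0],[[0,0,0.002],0],[[0,0,0.003],0],[[0,0,0.004],0],[[0,0,0.005],0],[[0,0,0.006],0],[[0,0,0.006],0],[[0,0,0.006],0]]'

```text
time_s: 12.2
eef_pos: [0.5707, -0.4512, 0.2094]
eef_rot: [0.0, 0.89, 0.455, -0.0]
wrist_force: [-2.2, 2.7, 6.2]
opening: 0.176
```

>>> drive_tool --increments '[[[0,0.008,0],0],[[0,0.02,0],0],[[0,0.032,0],0],[[0,0.04,0],0],[[0,0.05,0],0],[[0,0.06,0],0],[[0,0.07,0],0],[[0,0.08,0],0]]' --claw 0.62

```text
time_s: 13.2
eef_pos: [0.587, -0.463, 0.2085]
eef_rot: [0.0, 0.89, 0.455, 0.0]
wrist_force: [0.4, 0.2, -0.0]
opening: 0.379
```

>>> drive_tool --increments '[[[0,0.01,0],0],[[0,0.02,0],0],[[0,0.03,0],0],[[0,0.04,0],0],[[0,0.04,0],0],[[0,0.04,0],0],[[0,0.04,0],0],[[0,0.04,0],0]]'

```text
time_s: 14.2
eef_pos: [0.5949, -0.4687, 0.2085]
eef_rot: [-0.0, 0.89, 0.455, -0.0]
wrist_force: [-0.3, -0.7, 1.1]
opening: 0.38
```

Run:
```python
from h import *
o=get_obs(); p=o["eef_pos"]; u,v=w2p("scene",p-[0,0,.17]).astype(int); print(p,u,v)
S=camera("scene")[v-45:v+45,u-60:u+60]
cv2.imwrite("pics/c6.png",cv2.resize(S,(800,600),interpolation=cv2.INTER_LANCZOS4))
```

```text
[ 0.59489976 -0.46867394  0.2084742 ] 214 350
```

View pics/c6.png

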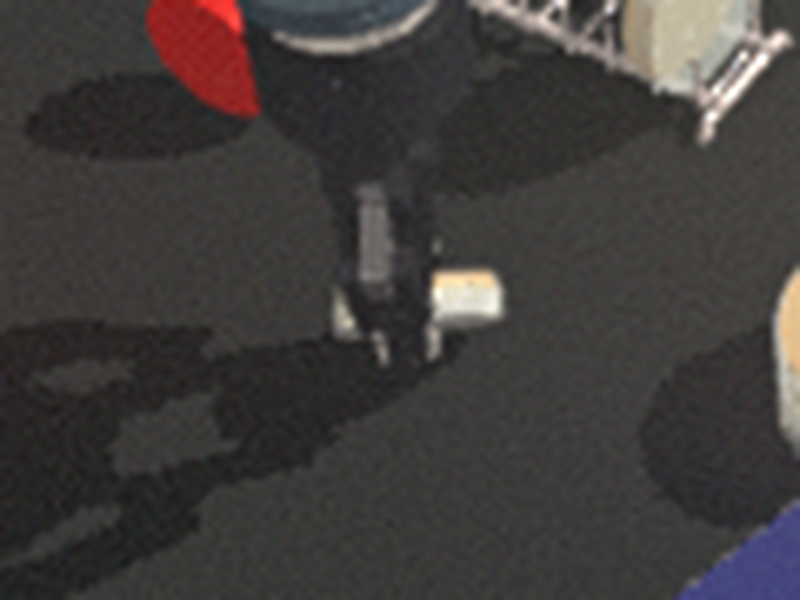

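The crop shows the dish at (470,295) tipped, base (amber) edge up and lid down, leaning on the front finger. That confirms the lid side. Now I'll open in stages with the front finger held still while lowering.

>>> drive_tool --increments '[[[0,-0.02,0.01],0],[[0,-0.035,0.02],0],[[0,-0.042,0.03],0],[[0,-0.042,0.04],0],[[0,-0.042,0.05],0],[[0,-0.042,0.055],0],[[0,-0.042,0.06],0],[[0,-0.042,0.06],0]]' --claw 0.41

```text
time_s: 15.25
eef_pos: [0.5864, -0.4626, 0.1933]
eef_rot: [-0.0, 0.89, 0.455, -0.0]
wrist_force: [0.1, -0.1, -0.0]
opening: 0.592
```

>>> drive_tool --increments '[[[0,-0.02,0.01],0],[[0,-0.03,0.02],0],[[0,-0.036,0.03],0],[[0,-0.036,0.04],0],[[0,-0.036,0.05],0],[[0,-0.036,0.055],0],[[0,-0.036,0.06],0],[[0,-0.036,0.06],0]]' --claw 0.2

```text
time_s: 16.25
eef_pos: [0.5791, -0.4573, 0.1784]
eef_rot: [-0.0, 0.89, 0.455, -0.0]
wrist_force: [-0.8, 0.0, 0.1]
opening: 0.799
```

>>> drive_tool --increments '[[[0,-0.02,0],0],[[0,-0.03,0],0],[[0,-0.034,0],0],[[0,-0.034,0],0],[[0,-0.034,0],0],[[0,-0.034,0],0],[[0,-0.034,0],0],[[0,-0.034,0],0]]' --claw 0.0

```text
time_s: 17.25
eef_pos: [0.5722, -0.4523, 0.1784]
eef_rot: [-0.0, 0.89, 0.455, 0.0]
wrist_force: [0.7, -0.1, 0.0]
opening: 1.0
```

>>> drive_tool --increments '[[[0,0.015,0],0],[[0,0.03,0.005],0],[[0,0.045,0.01],0],[[0,0.06,0.016],0],[[0,0.075,0.022],0],[[0,0.09,0.028],0],[[0,0.105,0.032],0],[[0,0.12,0.032],0]]'

```text
time_s: 18.25
eef_pos: [0.5967, -0.47, 0.1703]
eef_rot: [-0.0, 0.89, 0.455, -0.0]
wrist_force: [-0.3, -0.4, 0.0]
opening: 1.0
```

>>> drive_tool --increments '[[[0,0.008,0],0],[[0,0.016,0],0],[[0,0.024,0],0],[[0,0.032,0],0],[[0,0.032,0],0],[[0,0.032,0],0],[[0,0.032,0],0],[[0,0.032,0],0]]'

```text
time_s: 19.25
eef_pos: [0.603, -0.4746, 0.1704]
eef_rot: [-0.0, 0.89, 0.455, -0.0]
wrist_force: [-0.1, 0.2, 0.4]
opening: 0.999
```

Run:
```python
from h import *
o=get_obs(); p=o["eef_pos"]; u,v=w2p("scene",p-[0,0,.15]).astype(int); print(p,u,v)
S=camera("scene")[v-45:v+45,u-60:u+60]
cv2.imwrite("pics/c7.png",cv2.resize(S,(800,600),interpolation=cv2.INTER_LANCZOS4))
```

```text
[ 0.60297284 -0.4745549   0.17044708] 215 358
```

View pics/c7.png

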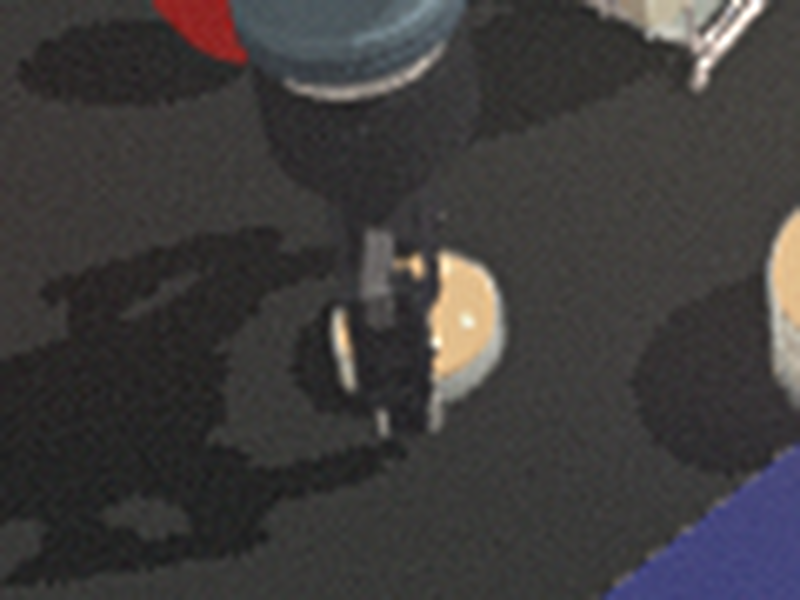

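The crop shows the dish lying base up (amber on top, pale lid below) at (420,320), centred between the fingers. I'll grip it by the lid rim.

>>> drive_tool --increments '[[[0,0,-0.004],0],[[0,0,-0.004],0],[[0,0,-0.004],0],[[0,0,-0.004],0],[[0,0,-0.004],0],[[0,0,-0.004],0],[[0,0,-0.004],0],[[0,0,-0.004],0]]' --claw 1.0

```text
time_s: 20.3
eef_pos: [0.6033, -0.4749, 0.1725]
eef_rot: [0.001, 0.89, 0.455, 0.0]
wrist_force: [-0.3, -0.2, 5.5]
opening: 0.703
```

Run:
```python
from h import *
o=get_obs(); print(o["eef_pos"],o["wrist_force"],o["torque"],o["opening"]*85)
```

```text
[ 0.60334793 -0.47492311  0.17247352] [-0.34454933 -0.18008663  5.53888995] [0.04435947 0.01193518 0.03233903] 59.767297634208376
```

Run:
```python
from h import *
o=get_obs(); p=o["eef_pos"].copy(); p[2]=.008; u,v=w2p("scene",p); print("tool at",u,v)
for s in (-1,1):print(w2p("scene",p+s*.0315*np.array([.584,.812,0])),w2p("scene",p+s*.0315*np.array([.812,-.584,0])))
S=np.mean([camera("scene").astype(float) for _ in range(8)],0)
G=S.mean(2); u0=int(u)
for r in range(int(v)-14,int(v)+14,2): print(r,G[r,u0-20:u0+21].astype(int).tolist())
```

```text
tool at 216.14364302356327 361.54027567099683
[203.31855224 363.22869443] [216.18329056 351.59572624]
[228.86820603 359.86509136] [216.10235337 371.89670831]
347 [58, 58, 60, 58, 59, 60, 60, 60, 47, 44, 41, 43, 46, 70, 86, 84, 77, 68, 56, 60, 57, 44, 51, 53, 78, 70, 59, 60, 61, 61, 61, 60, 62, 61, 60, 62, 61, 62, 62, 63, 63]
349 [56, 59, 56, 59, 57, 57, 59, 59, 59, 54, 46, 43, 43, 62, 104, 108, 105, 94, 51, 47, 47, 50, 48, 48, 57, 111, 66, 56, 57, 60, 61, 61, 62, 61, 61, 63, 61, 63, 61, 62, 61]
351 [40, 42, 39, 46, 58, 59, 60, 58, 60, 53, 46, 41, 38, 61, 105, 106, 105, 102, 72, 94, 107, 138, 105, 52, 59, 145, 138, 108, 87, 67, 58, 56, 58, 60, 60, 62, 61, 62, 63, 61, 62]
353 [42, 41, 41, 56, 61, 57, 56, 45, 55, 45, 44, 43, 38, 57, 105, 106, 105, 102, 90, 113, 113, 87, 49, 39, 67, 189, 205, 192, 190, 184, 195, 145, 83, 56, 59, 60, 61, 61, 61, 62, 62]
355 [43, 42, 42, 40, 41, 42, 41, 39, 40, 43, 44, 45, 40, 55, 105, 106, 105, 100, 66, 51, 54, 55, 48, 40, 59, 158, 188, 187, 186, 184, 189, 206, 186, 87, 56, 58, 61, 60, 60, 61, 61]
357 [42, 41, 41, 40, 42, 41, 40, 40, 42, 42, 52, 58, 57, 8
[... 859 characters left out ...]
58, 55, 41, 39, 40, 40, 37, 39, 84, 154, 172, 88, 41, 40, 39, 42, 39, 41, 41, 43, 40, 39, 51, 99, 191, 188, 183, 171, 169, 169, 168, 161, 101, 59, 57, 60, 60, 60, 60, 60]
369 [55, 58, 58, 40, 37, 40, 38, 38, 33, 50, 134, 158, 103, 44, 37, 46, 51, 51, 51, 51, 45, 41, 34, 50, 113, 151, 163, 169, 159, 158, 158, 136, 84, 56, 58, 59, 59, 59, 60, 62, 60]
371 [56, 57, 58, 57, 45, 37, 37, 38, 38, 34, 49, 121, 138, 73, 54, 65, 67, 41, 37, 38, 40, 39, 39, 80, 128, 157, 143, 142, 133, 117, 81, 59, 57, 58, 59, 59, 59, 59, 60, 59, 61]
373 [56, 56, 56, 57, 58, 56, 40, 37, 38, 37, 35, 34, 47, 54, 95, 116, 130, 76, 40, 37, 39, 38, 41, 78, 129, 122, 89, 83, 60, 55, 56, 58, 58, 60, 59, 59, 59, 60, 59, 59, 61]
```

Run:
```python
from h import *
S=np.load("S.npy"); u,v=w2p("scene",[.4917,.1118,.056]); print(u,v)
u0,v0=int(u)-30,int(v)-25
s=S[v0:v0+50,u0:u0+60].mean(2)
for r in range(0,50,3): print(v0+r,s[r,::2].astype(int).tolist())
n,l,st,ce=cv2.connectedComponentsWithStats((s>150).astype(np.uint8))
for i in range(1,n):
    if st[i][4]>20: c=ce[i]+[u0,v0]; print(st[i],c,p2w("scene",*c,.056),p2w("scene",*c,.06))
n,l,st,ce=cv2.connectedComponentsWithStats((s<110).astype(np.uint8))
for i in range(1,n):
    if st[i][4]>100: c=(st[i][:2]+st[i][2:4]/2-.5)+[u0,v0]; print("blk",st[i],c)
# dish in hand (flat, on bench): edges
S2=np.mean([camera("scene").astype(float) for _ in range(3)],0)
```

```text
342.39234668671486 228.70174348063804
203 [57, 55, 58, 56, 55, 56, 56, 55, 57, 57, 56, 58, 55, 52, 49, 74, 113, 223, 224, 222, 218, 217, 217, 218, 218, 220, 224, 103, 50, 57]
206 [59, 56, 56, 56, 56, 56, 56, 56, 53, 53, 49, 77, 131, 222, 222, 222, 219, 218, 219, 221, 213, 215, 214, 151, 212, 141, 215, 216, 227, 84]
209 [57, 56, 56, 56, 55, 52, 53, 76, 157, 222, 224, 221, 218, 217, 218, 217, 221, 210, 135, 128, 131, 134, 132, 133, 134, 133, 133, 132, 128, 147]
212 [54, 51, 53, 76, 156, 227, 224, 253, 250, 246, 217, 218, 217, 217, 217, 222, 138, 132, 135, 134, 134, 135, 133, 133, 134, 135, 134, 134, 135, 133]
215 [162, 226, 210, 245, 165, 255, 203, 217, 216, 217, 217, 217, 217, 217, 218, 218, 131, 135, 133, 134, 133, 134, 134, 133, 134, 134, 133, 133, 134, 134]
218 [248, 217, 210, 217, 217, 217, 217, 217, 217, 217, 217, 218, 220, 223, 218, 175, 58, 22, 125, 137, 134, 135, 134, 134, 133, 135, 133, 133, 131, 128]
221 [218, 217, 217, 217, 217, 217, 217, 217, 219, 223, 217, 214, 70, 31, 22, 32, 30, 24, 25, 44, 140, 136, 132, 153, 131, 152, 150, 218, 220, 220]
224 [217, 217, 217, 217, 218, 
[... 1229 characters left out ...]
 218, 217, 217, 217, 217, 217, 217, 217, 230, 238, 238, 238, 237, 238, 238, 238, 239, 241, 240, 217, 217]
251 [30, 97, 109, 30, 53, 53, 143, 148, 213, 219, 217, 217, 217, 217, 231, 241, 238, 238, 237, 238, 238, 238, 241, 240, 219, 194, 189, 186, 219, 219]
[   0    0   60   50 1488] [337.33870968 231.36760753] [0.48992869 0.08942177 0.056     ] [0.49343883 0.08550134 0.06      ]
[ 41  15  19  20 227] [364.00881057 228.17180617] [0.53974344 0.16471015 0.056     ] [0.54304461 0.1604739  0.06      ]
[ 21  20  20  12 191] [342.43455497 228.47120419] [0.49094295 0.11282582 0.056     ] [0.49444884 0.10880722 0.06      ]
blk [  0   0  32  12 198] [327.5 208.5]
blk [ 14  14  36  22 229] [343.5 227.5]
```

>>> drive_tool --increments '[[[0,0,-0.004],0],[[0,0,-0.01],0],[[0,0,-0.02],0],[[0,0,-0.04],0],[[0,0,-0.06],0],[[0,0,-0.08],0],[[0,0,-0.1],0],[[0,0,-0.12],0]]'

```text
time_s: 21.85
eef_pos: [0.603, -0.4746, 0.2019]
eef_rot: [0.0, 0.89, 0.455, 0.0]
wrist_force: [-0.7, 0.6, -0.3]
opening: 0.705
```

Grip holds and lifts. The scene and top cameras agree on the recess to within 1 mm. The dish sits about 2.5 mm towards tool +x in the grip, so I'll compensate. Moving high across to the recess.

>>> drive_tool --increments '[[[0,0,-0.2],0],[[0.02,-0.02,-0.4],0],[[0.1,-0.1,-0.56],0],[[0.22,-0.23,-0.64],0],[[0.36,-0.38,-0.64],0],[[0.5,-0.53,-0.64],0],[[0.62,-0.66,-0.64],0],[[0.7,-0.74,-0.64],0]]'

```text
time_s: 22.85
eef_pos: [0.555, -0.2222, 0.3619]
eef_rot: [-0.0, 0.89, 0.456, 0.0]
wrist_force: [-0.6, -0.4, -0.4]
opening: 0.702
```

>>> drive_tool --increments '[[[0.12,-0.13,0],0],[[0.26,-0.28,0],0],[[0.4,-0.43,0],0],[[0.54,-0.58,0],0],[[0.68,-0.73,0],0],[[0.8,-0.86,0],0],[[0.89,-0.95,0],0],[[0.936,-0.992,0],0]]'

```text
time_s: 23.85
eef_pos: [0.4911, 0.112, 0.3619]
eef_rot: [0.0, 0.89, 0.456, 0.0]
wrist_force: [0.1, -0.3, -1.0]
opening: 0.704
```

>>> drive_tool --increments '[[[0,0,0.08],0],[[0,0,0.18],0],[[0,0,0.26],0],[[0,0,0.32],0],[[0,0,0.36],0],[[0,0,0.38],0],[[0,0,0.38],0],[[0,0,0.38],0]]'

```text
time_s: 24.85
eef_pos: [0.4919, 0.1106, 0.267]
eef_rot: [0.0, 0.89, 0.455, 0.0]
wrist_force: [0.2, 0.1, -0.1]
opening: 0.702
```

Run:
```python
from h import *
S=np.mean([camera("scene").astype(float) for _ in range(6)],0)
o=get_obs(); p=o["eef_pos"].copy(); p[2]=o["eef_pos"][2]-.172+.015
u,v=w2p("scene",p); print("tool@gel",u,v, o["eef_pos"])
for s in (-1,1):print(w2p("scene",p+s*.03*np.array([.584,.812,0])))
sat=S[:,:,2]-S[:,:,0]; u0=int(u)
for r in range(int(v)-10,int(v)+12,2): print(r,u0-20,sat[r,u0-20:u0+21].astype(int).tolist())
```

```text
tool@gel 342.7253280023204 215.5231375668568 [0.49165072 0.11055085 0.26666783]
[333.55844389 216.34992204]
[351.83866295 214.70118282]
205 322 [1, 1, 1, 2, 2, 1, 1, 1, 1, 0, 0, 1, 0, 0, 3, 5, 6, 1, -1, -4, -1, 0, -1, -1, -1, 0, 3, 3, 2, -3, 3, 18, 23, 19, 19, 20, 24, 20, 19, 25, 25]
207 322 [2, 1, 2, 1, 2, 0, 1, 1, 1, 4, 6, 11, 17, 26, 25, 26, 13, 3, -2, -3, -4, -4, -2, -2, -1, 0, 3, 3, 3, -2, 2, 13, 15, 13, 14, 14, 12, 14, 15, 12, 12]
209 322 [2, 0, 2, 3, 5, 12, 17, 17, 26, 22, 23, 20, 19, 19, 20, 24, 11, 0, -2, 0, -5, -4, -4, -1, 0, -3, -2, 0, -2, -3, 2, 14, 14, 14, 13, 13, 14, 14, 14, 13, 13]
211 322 [14, 18, 27, 24, 15, 31, 21, 20, 18, 19, 19, 20, 19, 18, 17, 19, 21, 37, 44, 50, 20, -4, -4, -2, -1, -2, -1, 0, -2, -2, 4, 14, 13, 13, 14, 12, 13, 13, 14, 13, 13]
213 322 [19, 4, 16, 21, 27, 9, 9, 32, 21, 19, 20, 20, 18, 19, 37, 75, 88, 90, 74, 24, 34, 4, -5, -2, 0, -1, -2, -2, -3, 0, 14, 13, 13, 14, 12, 13, 13, 13, 13, 13, 13]
215 322 [0, 16, 30, 20, 19, 20, 19, 19, 20, 19, 20, 18, 16, 61, 86, 60, 82, 86, 88, 91, 57, 9, -4, -2, -2, -3, -1, -4, -7, 14, 62, 19, 11, 13, 13, 13, 13, 14,
[... 153 characters left out ...]
 13, 13, 13, 15, 14, 13, 14, 13]
219 322 [20, 19, 20, 19, 19, 19, 20, 20, 19, 20, 19, 20, 16, 8, 43, 84, 91, 87, 88, 92, 41, 11, 0, -3, -3, -5, 3, 40, 95, 87, 54, 13, 11, 13, 13, 12, 14, 13, 14, 13, 13]
221 322 [19, 19, 19, 20, 19, 19, 19, 19, 19, 21, 25, 25, 21, 9, 8, 18, 29, 44, 63, 69, 30, 12, 1, -4, -4, -4, 5, 32, 38, 13, 8, 13, 14, 13, 14, 12, 16, 16, 13, 16, 16]
223 322 [25, 26, 25, 25, 25, 25, 25, 14, 12, 7, 1, -3, -2, 3, 17, 31, 27, 16, 18, 22, 13, 10, 0, -6, -3, -4, 1, 8, 6, 2, 2, 5, 12, 12, 13, 19, 22, 20, 20, 19, 18]
225 322 [14, 13, 10, 7, 3, -1, -2, -3, -2, -2, -3, 11, 40, 3, 7, 10, 16, 19, 22, 24, 32, 33, 30, 30, 31, 27, 34, 30, 26, 17, 6, -2, -3, 2, 12, 25, 21, 19, 19, 19, 19]
```

>>> drive_tool --increments '[[[-0.008,-0.003,0.04],0],[[-0.008,-0.003,0.08],0],[[-0.008,-0.003,0.11],0],[[-0.008,-0.003,0.125],0],[[-0.008,-0.003,0.132],0],[[-0.008,-0.003,0.136],0],[[-0.008,-0.003,0.138],0],[[-0.008,-0.003,0.138],0]]'

```text
time_s: 26.15
eef_pos: [0.4899, 0.1093, 0.2321]
eef_rot: [0.0, 0.89, 0.455, 0.0]
wrist_force: [-0.2, -0.1, -0.2]
opening: 0.702
```

>>> drive_tool --increments '[[[0,0,0.004],0],[[0,0,0.008],0],[[0,0,0.012],0],[[0,0,0.015],0],[[0,0,0.016],0],[[0,0,0.016],0],[[0,0,0.016],0],[[0,0,0.016],0]]'

```text
time_s: 27.15
eef_pos: [0.4899, 0.1094, 0.2285]
eef_rot: [0.0, 0.89, 0.455, -0.0]
wrist_force: [-3.4, 0.4, 6.1]
opening: 0.704
```

>>> drive_tool --increments '[[[0,0,0],0],[[0,0,0],0],[[0,0,0],0],[[0,0,0],0],[[0,0,-0.02],0],[[0,0,-0.1],0],[[0,0,-0.25],0],[[0,0,-0.4],0]]' --claw 0.0

```text
time_s: 28.15
eef_pos: [0.4897, 0.1094, 0.3291]
eef_rot: [-0.0, 0.89, 0.455, -0.0]
wrist_force: [0.2, 0.3, 0.2]
opening: 1.002
```

>>> drive_tool --increments '[[[-0.1,0,-0.15],0],[[-0.25,0.15,-0.15],0],[[-0.4,0.3,-0.15],0],[[-0.5,0.4,-0.15],0],[[-0.55,0.45,-0.15],0],[[-0.55,0.45,-0.15],0],[[-0.55,0.45,-0.15],0],[[-0.55,0.45,-0.15],0]]'

```text
time_s: 29.15
eef_pos: [0.5003, -0.0668, 0.3654]
eef_rot: [-0.0, 0.89, 0.456, -0.0]
wrist_force: [0.0, -0.5, -0.1]
opening: 1.0
```

Run:
```python
from h import *
a=camera("top")[185:330,200:360];b=camera("scene")[195:265,300:400]
cv2.imwrite("pics/c8.png",np.vstack([cv2.resize(a,(480,435),interpolation=cv2.INTER_CUBIC)]) if 0 else np.hstack([cv2.resize(a,(400,362),interpolation=cv2.INTER_CUBIC),cv2.resize(b,(400,362),interpolation=cv2.INTER_CUBIC)]))
print(get_obs()["eef_pos"],get_obs()["eef_rot"])
```

```text
[ 0.50040832 -0.06701662  0.36544183] [-5.93943672e-05  8.90076032e-01  4.55812082e-01  1.03482757e-05]
```

View pics/c8.png

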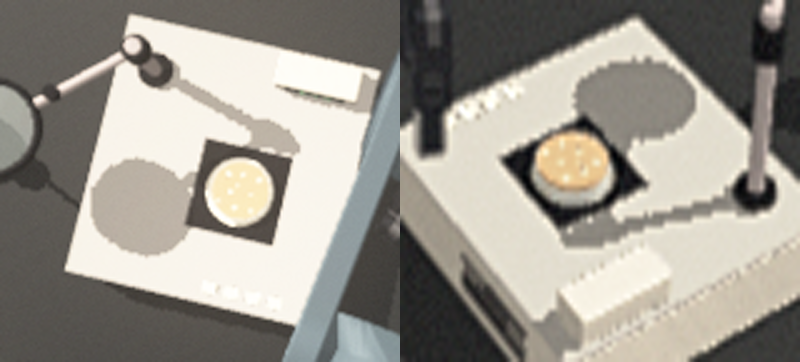

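The dish looks seated base up in the recess: top crop (238,192), scene crop (572,165). I'll check this numerically and measure the magnifier.

Run:
```python
from h import *
T=np.mean([camera("top").astype(float) for _ in range(6)],0);S=np.mean([camera("scene").astype(float) for _ in range(6)],0)
ray=[]
for n,I,c in(("top",T,(296,262)),("scene",S,(342,225))):
    s=I[:,:,2]-I[:,:,0]; m=(s>45).astype(np.uint8); k=np.zeros_like(m);k[c[1]-20:c[1]+20,c[0]-20:c[0]+20]=1; m=cv2.morphologyEx(m*k,cv2.MORPH_CLOSE,np.ones((3,3)))
    q,l,st,ce=cv2.connectedComponentsWithStats(m); i=1+st[1:,4].argmax(); h,_=cv2.findContours((l==i).astype(np.uint8),0,1); e=cv2.fitEllipse(h[0])
    print(n,st[i],ce[i],e, p2w(n,*ce[i],.070).round(4))
    K,o,M=cal(n); d=M@np.linalg.solve(K,[*ce[i],1]); ray.append((o,d/np.linalg.norm(d)))
A=[];b=[]
for o,d in ray: P=np.eye(3)-np.outer(d,d);A.append(P);b.append(P@o)
print("tri",np.linalg.lstsq(np.vstack(A),np.hstack(b),rcond=None)[0].round(4))
# lens ring: dark circle in top
g=np.clip(T,0,255).mean(2).astype(np.uint8)[200:275,160:235]
m=cv2.HoughCircles(cv2.resize(g,None,fx=4,fy=4,interpolation=cv2.INTER_CUBIC),cv2.HOUGH_GRADIENT,2,80,param1=100,param2=30,minRadius=55,maxRadius=110)
if m is not None:
    for x,y,r in m[0][:3]: c=(160+x/4,200+y/4); P=p2w("top",*c,.178); print("ring",c,r/4,"R",r/4/456*(1.193-.178),P.round(4))
th=np.radians(-13.2); Rz=np.array([[np.cos(th),-np.sin(th)],[np.sin(th),np.cos(th)]])
pv=np.array([.4917,.1118])+Rz@[.1,.11]; print("pivot pred",pv.round(4), p2w("top",255,204,.2)[:2].round(4))
if m is not None:
    d=P[:2]-pv; d0=np.array([.4917,.1118])-pv; print("arm len",np.linalg.norm(d),"swing",np.degrees(np.arctan2(d0[1],d0[0])-np.arctan2(d[1],d[0])))
print("bottle",p2w("top",150,222,.09).round(3),w2p("top",[.581,.465,.0]))
```

```text
top [285 250  22  23 386] [295.79792746 260.81088083] ((295.79931640625, 260.80322265625), (20.945104598999023, 21.647186279296875), 137.87953186035156) [0.4927 0.11   0.07  ]
scene [334 220  18  12 164] [342.71341463 225.82926829] ((342.7126770019531, 225.83091735839844), (10.523086547851562, 17.45339012145996), 91.66018676757812) [0.4941 0.11   0.07  ]
tri [0.4931 0.1104 0.0692]
ring (np.float32(195.75), np.float32(236.75)) 17.45 R 0.038841557 [0.5378 0.3282 0.178 ]
ring (np.float32(219.75), np.float32(202.75)) 16.05 R 0.035725325 [0.616 0.277 0.178]
pivot pred [0.6142 0.1961] [0.61  0.193]
arm len 0.0809410541501137 swing -234.20063154022083
bottle [0.582 0.469 0.09 ] [165.00809995 227.27500382]
```

The dish centre is within about 2 mm of the recess centre. The release height matched the floor (0.2285 - 0.1725 = 0.056), and triangulated gel height is 0.069. So it is seated.

Magnifier: lens at (0.538,0.328), pivot at (0.612,0.195), arm 152 mm (149 given), swing about 1.67 rad. All consistent. I'll go with shut fingers behind the ring, passing high over the post.

>>> drive_tool --increments '[[[0.05,-0.02,-0.15],0],[[0.15,-0.055,-0.26],0],[[0.28,-0.1,-0.26],0],[[0.42,-0.154,-0.26],0],[[0.56,-0.205,-0.26],0],[[0.68,-0.25,-0.26],0],[[0.76,-0.28,-0.26],0],[[0.802,-0.294,-0.26],0]]' --claw 1.0

```text
time_s: 30.85
eef_pos: [0.5585, 0.1384, 0.4303]
eef_rot: [0.0, 0.89, 0.456, -0.0]
wrist_force: [0.1, -0.1, 0.9]
opening: 0.001
```

>>> drive_tool --increments '[[[0.12,-0.04,0],0],[[0.26,-0.095,0],0],[[0.4,-0.147,0],0],[[0.54,-0.198,0],0],[[0.66,-0.242,0],0],[[0.75,-0.275,0],0],[[0.802,-0.294,0],0],[[0.802,-0.294,0],0]]'

```text
time_s: 31.85
eef_pos: [0.6163, 0.3432, 0.4301]
eef_rot: [0.0, 0.89, 0.455, -0.0]
wrist_force: [-0.1, -0.3, 0.8]
opening: 0.001
```

>>> drive_tool --increments '[[[0,0,0.06],0],[[0,0,0.14],0],[[0,0,0.22],0],[[0,0,0.29],0],[[0,0,0.34],0],[[0,0,0.36],0],[[0,0,0.37],0],[[0,0,0.37],0]]'

```text
time_s: 32.85
eef_pos: [0.6163, 0.3432, 0.3385]
eef_rot: [0.0, 0.89, 0.455, 0.0]
wrist_force: [0.3, -0.4, -0.2]
opening: -0.001
```

>>> drive_tool --increments '[[[-0.04,-0.056,0],0],[[-0.075,-0.095,0],0],[[-0.114,-0.129,0],0],[[-0.156,-0.16,0],0],[[-0.2,-0.188,0],0],[[-0.246,-0.211,0],0],[[-0.295,-0.231,0],0],[[-0.345,-0.245,0],0]]'

```text
time_s: 33.85
eef_pos: [0.5153, 0.3086, 0.3379]
eef_rot: [-0.0, 0.89, 0.455, 0.0]
wrist_force: [2.0, -0.4, 0.4]
opening: -0.001
```

>>> drive_tool --increments '[[[-0.051,-0.011,0],0],[[-0.102,-0.017,0],0],[[-0.154,-0.019,0],0],[[-0.206,-0.015,0],0],[[-0.258,-0.008,0],0],[[-0.308,0.004,0],0],[[-0.358,0.02,0],0],[[-0.405,0.041,0],0]]'

```text
time_s: 34.85
eef_pos: [0.4647, 0.2202, 0.3379]
eef_rot: [-0.0, 0.89, 0.455, -0.0]
wrist_force: [0.5, 1.3, -0.0]
opening: -0.001
```

>>> drive_tool --increments '[[[-0.023,0.012,0],0],[[-0.046,0.025,0],0],[[-0.068,0.039,0],0],[[-0.09,0.053,0],0],[[-0.1,0.06,0],0],[[-0.108,0.067,0],0],[[-0.116,0.074,0],0],[[-0.122,0.079,0],0]]'

```text
time_s: 35.85
eef_pos: [0.4632, 0.1847, 0.3379]
eef_rot: [-0.0, 0.89, 0.455, -0.0]
wrist_force: [0.4, 1.3, 1.0]
opening: -0.003
```

Run:
```python
from h import *
a=camera("top")[180:330,200:360];b=camera("scene")[150:270,290:410]
cv2.imwrite("pics/c9.png",np.hstack([cv2.resize(x,(400,380),interpolation=cv2.INTER_CUBIC) for x in(a,b)]))
print(get_obs()["eef_pos"],get_obs()["wrist_force"])
```

```text
[0.46316163 0.18458032 0.3379178 ] [ 0.12145779  1.09056238 -0.43666111]
```

View pics/c9.png

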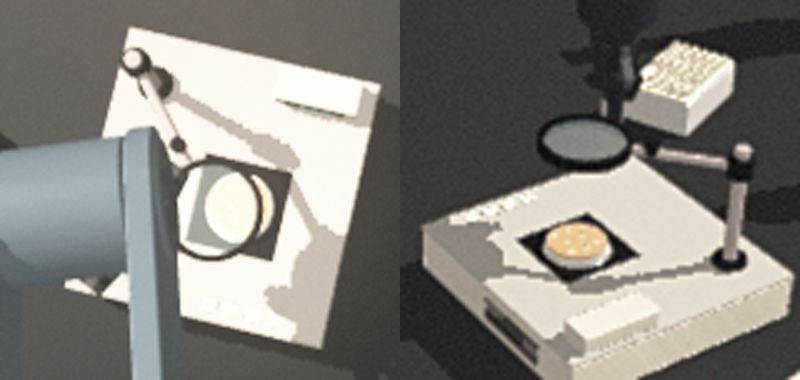

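The lens is nearly over the recess and the ring is pushed cleanly. I'll creep to the stop while watching the force.

>>> drive_tool --increments '[[[-0.005,0.004,0],0],[[-0.01,0.008,0],0],[[-0.015,0.013,0],0],[[-0.02,0.017,0],0],[[-0.025,0.021,0],0],[[-0.03,0.026,0],0],[[-0.036,0.032,0],0],[[-0.036,0.032,0],0]]'

```text
time_s: 36.95
eef_pos: [0.4644, 0.1725, 0.3379]
eef_rot: [0.0, 0.89, 0.455, -0.0]
wrist_force: [0.5, -0.2, -0.2]
opening: 0.002
```

>>> drive_tool --increments '[[[-0.003,0.003,0],0],[[-0.006,0.006,0],0],[[-0.009,0.009,0],0],[[-0.012,0.012,0],0],[[-0.015,0.015,0],0],[[-0.018,0.018,0],0],[[-0.018,0.018,0],0],[[-0.018,0.018,0],0]]'

```text
time_s: 37.95
eef_pos: [0.4653, 0.1671, 0.3379]
eef_rot: [-0.001, 0.89, 0.455, 0.0]
wrist_force: [0.8, 5.7, 0.2]
opening: -0.002
```

>>> drive_tool --increments '[[[-0.002,0.002,0],0],[[-0.004,0.004,0],0],[[-0.004,0.004,0],0],[[-0.004,0.004,0],0],[[-0.004,0.004,0],0],[[-0.004,0.004,0],0],[[-0.004,0.004,0],0],[[-0.004,0.004,0],0]]'

```text
time_s: 38.95
eef_pos: [0.4653, 0.1665, 0.338]
eef_rot: [-0.002, 0.89, 0.455, 0.001]
wrist_force: [0.5, 10.6, -0.1]
opening: -0.0
```

At the stop: the force rises to 10.6 N with no travel. I'll back off along the reverse path, rise and clear.

>>> drive_tool --increments '[[[0.01,-0.012,0],0],[[0.03,-0.045,0],0],[[0.06,-0.09,0],0],[[0.09,-0.14,0],0],[[0.116,-0.18,0],0],[[0.116,-0.18,-0.15],0],[[0.116,-0.18,-0.3],0],[[0.116,-0.18,-0.4],0]]'

```text
time_s: 39.95
eef_pos: [0.446, 0.2156, 0.4399]
eef_rot: [0.0, 0.89, 0.455, 0.001]
wrist_force: [0.4, 0.4, -0.9]
opening: 0.001
```

>>> drive_tool --increments '[[[0.1,-0.12,0],0],[[0.2,-0.24,0],0],[[0.3,-0.36,0],0],[[0.4,-0.48,0],0],[[0.48,-0.57,0],0],[[0.53,-0.63,0],0],[[0.53,-0.63,0],0],[[0.53,-0.63,0],0]]'

```text
time_s: 40.95
eef_pos: [0.3962, 0.4141, 0.4378]
eef_rot: [0.0, 0.89, 0.455, -0.0]
wrist_force: [-0.2, 0.3, 0.4]
opening: -0.002
```

Run:
```python
from h import *
T=np.mean([camera("top").astype(float) for _ in range(4)],0);S=np.mean([camera("scene").astype(float) for _ in range(4)],0)
T0=np.load("T.npy");S0=np.load("S.npy")
f=lambda x:cv2.resize(x.astype(np.uint8),(400,300),interpolation=cv2.INTER_CUBIC)
H=np.vstack([np.hstack([f(T),f(S)]),np.hstack([f(T[180:300,210:370]),f(S[165:270,280:420])])])
cv2.imwrite("pics/c10.png",H)
print("expected lens px",w2p("top",[.4917,.1118,.178]),w2p("scene",[.4917,.1118,.178]))
g=T.mean(2).astype(np.uint8)[215:315,240:340]
m=cv2.HoughCircles(cv2.resize(g,None,fx=4,fy=4,interpolation=cv2.INTER_CUBIC),cv2.HOUGH_GRADIENT,2,80,param1=100,param2=30,minRadius=60,maxRadius=100)
print(None if m is None else [(240+x/4,215+y/4,r/4) for x,y,r in m[0][:3]])
for n,a,b,L in(("top",T0,T,{"marker":(385,215,410,275),"cup":(390,145,428,182),"tape":(390,303,420,330),"green":(455,318,480,350),"red":(504,277,530,307),"bigdish":(436,228,484,256),"stack":(455,150,498,195),"bottle":(127,203,172,240),"tips":(120,305,182,350)}),):
    for k,(x0,y0,x1,y1) in L.items(): print(k,np.abs(a-b)[y0:y1,x0:x1].mean().round(1),(np.abs(a-b)[y0:y1,x0:x1].max(2)>40).mean().round(3))
o=get_obs();print(o["time_s"],o["eef_pos"],o["wrist_force"])
```

```text
expected lens px [291.26880117 258.48557788] [343.8105111  197.57305626]
[(np.float32(290.75), np.float32(258.75), np.float32(18.05)), (np.float32(253.75), np.float32(241.25), np.float32(23.6)), (np.float32(325.75), np.float32(242.75), np.float32(20.3))]
marker 2.9 0.0
cup 3.5 0.0
tape 3.0 0.0
green 2.7 0.0
red 2.8 0.0
bigdish 3.3 0.0
stack 3.7 0.0
bottle 4.0 0.0
tips 5.4 0.038
41.35 [0.39626309 0.4142583  0.43805894] [-0.28675075 -0.66871912  0.18168601]
```

View pics/c10.png

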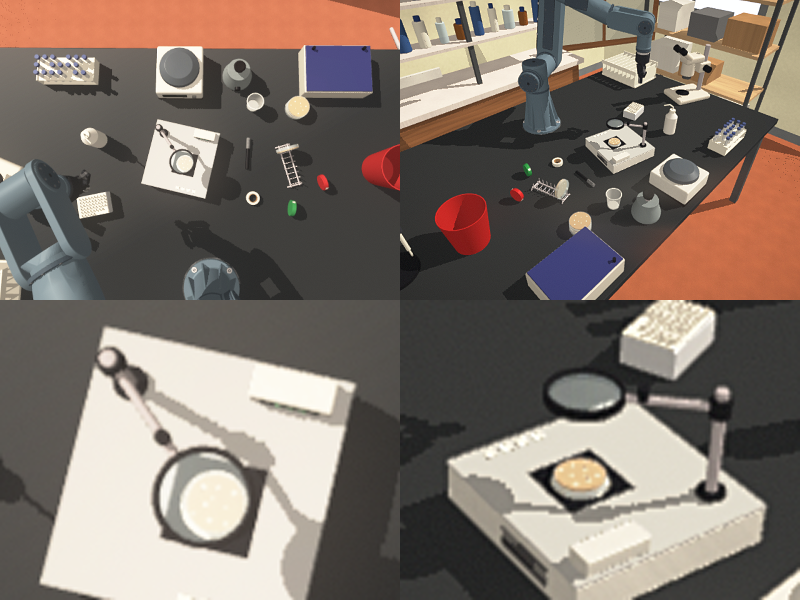

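The final view shows the dish base up in the recess and the lens over it: ring at (290.8,258.8), against (291.3,258.5) expected. The other items are unchanged in the image difference; the small change at the tip box looks like the arm's shadow. Handing in.

```bash
python3 -c "
from bench import *
print(hand_in())"
```

```text
the job is handed in; nothing more can be done
None
```

The small dish is base up in the colony counter's recess, the magnifier is swung in to its stop, and the job is handed in at about 41 s of the 69 s allowed.

**How it was done:** I took the dish from the near end slot by its faces and stood it on clear bench. I tipped it lid-down against one finger, lowered it flat, regripped it by the rim and set it in the recess. Then I pushed the magnifier ring round with shut fingers until it stopped.

**Last checks:**
- **Seating:** the dish touched down at the recess floor height of 56 mm. Its centre measured within about 2 mm of the recess centre, inside the 3 mm of play. I did not press on it to confirm it is fully down.
- **Magnifier:** the push force rose to 10.6 N with almost no travel, and the lens showed about 1 mm from its expected place over the recess.
- **Other items:** before-and-after pictures show no change at the marker, cup, tape, stacked dishes, wash bottle, big dish or the green and red look-alikes. At the tip box 3.8 % of pixels changed; I took that for the arm's shadow, since the arm was parked beside it.

**What disagreed:**
- **Lid direction:** the task text says the lid faces the robot's side in the rack, but every view showed the amber base on that side and the lid facing away. I followed the images, and the dish ended amber base up with the lid underneath.
- **Grip reading:** the gripper read about 60 mm on the 63 mm lid. It reads a little low in general, or it may have held the narrower base. The dish did not slip.

I viewed 12 pictures, two over the budget of 10.

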